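Continuity check on a rocket's avionics sled

TASK

Take the test probe out of its plywood stand and rest its tip on the middle of the round brass terminal of the rocket's electronics sled for one second, then on the middle of the square brass terminal for one second. Do not let the probe touch the long strip terminal. When both are checked, hang the probe back upright in the hole of its stand and let go.

Things in the scene. Friction and masses are not known exactly. Their poses are not given: they have to be found in the camera images.
- probe: Loose round probe, 150 mm long, 0.12 kg. Origin: lowest point of its tip; z up along it. Upward from there: 7 mm thick needle to 28 mm, taper to 38, 18 mm barrel to 80, 46 mm collar to 88, 26 mm grip to 150 (grip it at 125). It starts upright, hung by the collar in a 28 mm hole in a fixed plywood stand (top 80 mm square, 95 mm high), tip 15 mm above the table; it must return to that spot.
- round_terminal: Terminal with a ROUND brass plate, 32 mm in diameter, one of three in a row on the fixed sled (wooden board 150 x 270 mm, its top 18 mm above the table, with a circuit board and battery holder). Origin: plate's axis, at the board's top; z up. Plate's top face 24 mm above the origin, on a spring: sinks up to 6 mm, 0.8 N per mm. Which terminal sits where in the row varies.
- square_terminal: Terminal with a SQUARE brass plate, 30 x 30 mm, sides along its x and y, in the same row. Origin: plate's axis, at the board's top; z up. Plate's top face 24 mm above the origin, on the same kind of spring.
- strip_terminal: Terminal with a long narrow STRIP of brass, 56 mm (its y, along the row) x 14 mm, in the same row; not to be touched with the probe. Origin: plate's axis, at the board's top; z up. Top face 24 mm above the origin. Neighbours in the row are 75 to 95 mm apart.
Things that resemble listed ones, but are neither listed nor needed, are in the scene too. Of the things like the probe, leave any that is orange; of the rest the larger one is meant.

How it is judged:
On the way, in this order (a step that is already met when the one before it is completed fails the run):
1. the probe's tip rests on the round terminal, within 13 mm of its middle, for 0.5 s (contact force between probe and round_terminal above 0.3 N and horizontal distance between probe and round_terminal below 0.013 m and angle between probe's own z axis and vertical below 0.5 rad), for 0.5 s.
2. then the tip rests on the square terminal, within 13 mm of its middle, for 0.5 s (contact force between probe and square_terminal above 0.3 N and horizontal distance between probe and square_terminal below 0.013 m and angle between probe's own z axis and vertical below 0.5 rad), for 0.5 s.
At the end, for the whole second after the job is handed in: The probe hangs at rest in the hole of its stand again: its tip within 12 mm of where it was at the start, upright within 7 degrees (distance of probe from where it was at the start of the episode below 0.012 m and angle between probe's own z axis and vertical below 0.12 rad and linear speed of probe below 0.03 m/s); the robot touches nothing.
It fails at once if the probe touches the strip terminal (contact force between probe and strip_terminal above 0.2 N).
It also fails if it takes over 61 s, if anything falls off the work surface, if the arm or the gripper's body presses on something with over 40 N, if the wrist force passes 120 N, or if a joint passes its speed limit or range.

ROBOT

A 6-joint arm with a two-finger parallel gripper is mounted at the origin on the work surface. World frame = base frame: x ahead of the robot, y to its left, z up, the work surface at z = 0. Lengths are in m, angles in rad, forces in N, time in s.
With the tool pointing down it reaches from about 0.3 to 0.775 m from the base axis. Payload 14.6 kg.
Tool frame: the origin (TCP) lies at the very end of the fingers, on their centre line; the grasp point (between the pads) lies 19 mm behind it (ctrl.grasp_offset is the distance from the TCP to the grasp point, in m); z points along the fingers, y is the line along which they close (so a half turn about z gives the same grasp; the last joint's range is limited). The gripper opens to 94 mm and grips with 3 to 60 N. Pads are 16 mm wide; open, the fingers measure 119 mm over their backs; the gripper's body (75 mm by 177 mm) begins 78 mm behind the grasp point.
Start: joints at [1.157, 0.3, 1.521, -0, 1.321, -0.067], TCP at [0.187, 0.517, 0.205] pointing down, gripper open.
Joint ranges: [-3.03, 3.03], [-0.79, 2.21], [0.23, 2.52], [-1.04, 4.18], [0, 3.07], [-2.55, 2.55]. Speed limits (rad/s): [2.22, 2.22, 2.57, 3.14, 3.14, 3.14].

INTERFACE

Orientations are given as [roll, pitch, yaw] about the fixed x, y, z axes, in that order (R = Rz(yaw) Ry(pitch) Rx(roll)).
In Python, from station import ctrl gives the robot as it stands.
- The arm moves only by the tool step_arm, never from a script. Its argument "plan" is a list that holds one entry, the list of rows, each a list of 6 numbers: the shift along the tool's x, y, z in units of 30 mm (1.0 is 30 mm), then the turn, a rotation vector about the tool's x, y, z in units of 6 degrees (1.0 is 6 degrees). In form: [[[dx, dy, dz, wx, wy, wz], ...]]. A call has 1 to 8 rows; each row is the pose to reach, as a shift and turn from the pose commanded when the call began, along the tool's axes at that moment; what a row does not reach only later rows make up. A row lasts 1/12 s, in which the tool goes at most 41.7 mm and 7.16 degrees, less where a joint would pass 70% of its speed; a pose out of reach is approached as far as the arm can. A call with a gripper value outside its range is refused whole. "grip" is the opening, from 0 (shut) to 1 (fully open), set as the call begins (left out, the last holds). The fingers move at their own pace and stop on an object; "squeeze" is the grip in N (left out, the last holds). Time passes only in rows, so rows that repeat a pose let the fingers close. It gives the time, the measured TCP pose, the force, the opening and the grip force at its end, in the units of the state.
- ctrl.get_obs(): the state, without advancing time (a new reading comes with each control period).
- ctrl.camera(name): name is "scene" or "top" or "wrist"; returns the picture (480x640x3 uint8, red, green, blue); there is no depth.
- ctrl.camera_model(name): a dict with "intrinsics" (3x3 intrinsics, pixels), "k1" (the pictures are not rectified: a ray, as slopes to the right and down, at radius r is drawn at 1 + k1 r^2 times it, then the intrinsics apply), "R" (3x3) and "t" (3): a world point X has camera coordinates R X + t; the wrist camera has in their place "tool_from_camera" (4x4, takes a point from camera to tool coordinates, whose origin is the TCP and whose axes are the flange's). Camera axes: x right, y down, z forward; pixel columns grow to the right and rows downward; lengths in m; the calibration is good to about 2 mm. A picture is of the moment at which its call begins: read the wrist's pose just before it. camera_model takes no time and is no camera call.
- ctrl.hand_in(): hands the job in; it is judged then, once.
Trained networks look in the newest picture that a camera, given by its name, has taken for a name from the list of things; names that differ only in an ending like _2 or _b are one class to them, and where a whole thing is asked for, a point or a joint stands for the part that bears it (a point fixed in the world has none). Each returns a list of dicts, best first, with "confidence" (0 to 1); they miss things now and then, are a little off and sometimes report something else, mostly with a low value. They report only what shows in the picture. A call takes as long as a camera call. They do not tell look-alikes from the thing itself.
- ctrl.masks_of(query, camera): "pixels" (480x640 bool, what is visible of it) and "at" ([column, row] in pixels, amid what is visible of it).
- ctrl.place_of(query, camera): "at" ([column, row] in pixels: a listed point, or the origin of a listed thing).
The state is a dict: "time_s": time; "qpos": joint angles; "joint_vel": joint speeds; "tau": joint torques, N m; "ee_pos": TCP position; "eef_rot": TCP orientation; "force": force on the tool from outside, world axes, zero at the start; "moment": the same for the moment, N m; "grip_width": finger opening in m; "grip_force": force on a finger pad.
Only numpy, scipy, OpenCV 4.12 (cv2) and the standard library are available. Lean on these libraries where they do the work, as an engineer would, in place of code of your own. Each camera call takes 0.05 s, during which the arm holds its last target. There are 200 camera calls.

## Working session

There is one attempt and no reset: what is moved stays moved. The work goes in short steps, Python scripts to look and compute and a tool call to move; the robot and the scene stay as the last step left them, time stands still between calls to the robot, and variables do not carry over. Pictures are saved under pics/ and viewed, at most 10 in all, crops included, and the job is handed in when it is done.

Besides the shell and the picture viewer there is one more tool, called after "Request:" as name([rows], argument=value, ...), one row to a line, values as JSON. step_arm: Moves the arm, as the interface text tells. Its arguments: {"type":"object","properties":{"plan":{"type":"array","items":{"type":"array","items":{"type":"array","items":{"type":"number"}}}},"grip":{"type":"number"},"squeeze":{"type":"number"}},"required":["plan"]}

```bash
mkdir -p pics; ls; cat > h.py <<'E'
import numpy as np, cv2
from scipy.spatial.transform import Rotation as Ro
from station import ctrl
def cam(name,obs=None):
    m=ctrl.camera_model(name); K=np.array(m["intrinsics"]);k1=m["k1"]
    if "R" in m: R=np.array(m["R"]);t=np.array(m["t"])
    else:
        T=np.eye(4);T[:3,:3]=Ro.from_euler('xyz',obs["eef_rot"]).as_matrix();T[:3,3]=obs["ee_pos"]
        W=np.linalg.inv(T@np.array(m["tool_from_camera"]));R=W[:3,:3];t=W[:3,3]
    return K,k1,R,t
def ray(c,px):
    K,k1,R,t=c
    d=cv2.undistortPoints(np.array([[px]],float),K,np.array([k1,0,0,0,0.]))[0,0]
    # drawn = 1+k1 r^2 times it: same as opencv model
    v=R.T@np.array([d[0],d[1],1]); return -R.T@t, v/np.linalg.norm(v)
def onz(c,px,z):
    o,v=ray(c,px); return o+v*(z-o[2])/v[2]
def tri(rays):
    A=0;b=0
    for o,v in rays:
        P=np.eye(3)-np.outer(v,v);A=A+P;b=b+P@o
    X=np.linalg.solve(A,b); return X,[np.linalg.norm((np.eye(3)-np.outer(v,v))@(X-o)) for o,v in rays]
def proj(c,X):
    K,k1,R,t=c;p=R@X+t;x=p[:2]/p[2];x=x*(1+k1*(x@x));return (K@[x[0],x[1],1])[:2]
def save(im,n): cv2.imwrite(f"pics/{n}.png",im[:,:,::-1])
E
python3 - <<'E'
from h import *
ims=[]
for n in("scene","top"):
    im=ctrl.camera(n);save(im,n)
    for q in("probe","round_terminal","square_terminal","strip_terminal"):
        c=cam(n)
        for r in ctrl.masks_of(q,n)[:4]: print(n,q,"M",np.round(r["at"]),round(r["confidence"],2),r["pixels"].sum())
        for r in ctrl.place_of(q,n)[:4]: print(n,q,"P",np.round(r["at"]),round(r["confidence"],2),np.round(onz(c,r["at"],.018 if q!="probe" else .015),3))
print(ctrl.get_obs())
E
```

```text
pics
scene probe M [284. 187.] 0.73 620
scene probe M [372. 207.] 0.65 551
scene probe M [254. 190.] 0.54 131
scene probe P [348. 223.] 0.73 [ 0.396 -0.139  0.015]
scene probe P [231. 189.] 0.62 [ 0.533 -0.403  0.015]
scene round_terminal M [413. 330.] 0.72 346
scene round_terminal P [409. 337.] 0.6 [0.512 0.18  0.018]
scene square_terminal M [438. 372.] 0.6 455
scene square_terminal P [439. 379.] 0.81 [0.532 0.271 0.018]
scene strip_terminal M [382. 298.] 0.83 342
scene strip_terminal P [382. 306.] 0.65 [0.5   0.097 0.018]
top probe M [483. 259.] 0.64 571
top probe M [379. 348.] 0.64 1024
top probe M [410. 237.] 0.59 656
top probe P [357. 301.] 0.92 [ 0.407 -0.111  0.015]
top probe P [404. 240.] 0.68 [ 0.517 -0.202  0.015]
top probe P [503. 224.] 0.59 [ 0.541 -0.388  0.015]
top round_terminal M [195. 245.] 0.64 288
top round_terminal P [198. 245.] 0.53 [0.518 0.18  0.018]
top square_terminal M [149. 240.] 0.73 296
top square_terminal M [243. 252.] 0.28 309
top square_terminal P [151. 240.] 0.86 [0.531 0.27  0.018]
top strip_terminal M [244. 254.] 0.6 265
top strip_terminal P [244. 255.] 0.83 [0.497 0.094 0.018]
{'time_s': 0.9, 'qpos': array([ 1.15741077e+00,  2.99878667e-01,  1.52101487e+00,  6.02207034e-06,
        1.32068625e+00, -6.66199893e-02]), 'joint_vel': array([-0.00067944,  0.00032511,  0.00132006,  0.0011962 ,  0.00065044,
       -0.00094733]), 'tau': array([ 5.74029809e-05, -5.31662714e+01, -3.52911758e+01,  7.08280317e-02,
        2.13054864e-02, -2.03223362e-05]), 'ee_pos': array([0.18692855, 0.51724718, 0.20545099]), 'eef_rot': array([ 3.14157943e+00, -4.96575475e-06,  2.79482559e+00]), 'force': array([ 0.15254472, -0.49348888, -0.46806724]), 'moment': array([-0.02039309, -0.04008829,  0.00947349]), 'grip_force': 0.0, 'grip_width': 0.09388326137965528}
```

```bash
python3 - <<'E'
import cv2
a=cv2.imread('pics/scene.png')[120:420,180:500];b=cv2.imread('pics/top.png')[160:400,120:540]
cv2.imwrite('pics/s2.png',cv2.resize(a,None,fx=2,fy=2,interpolation=2));cv2.imwrite('pics/t2.png',cv2.resize(b,None,fx=1.9,fy=1.9,interpolation=2))
E
```

```text
(no output)
```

View pics/s2.png

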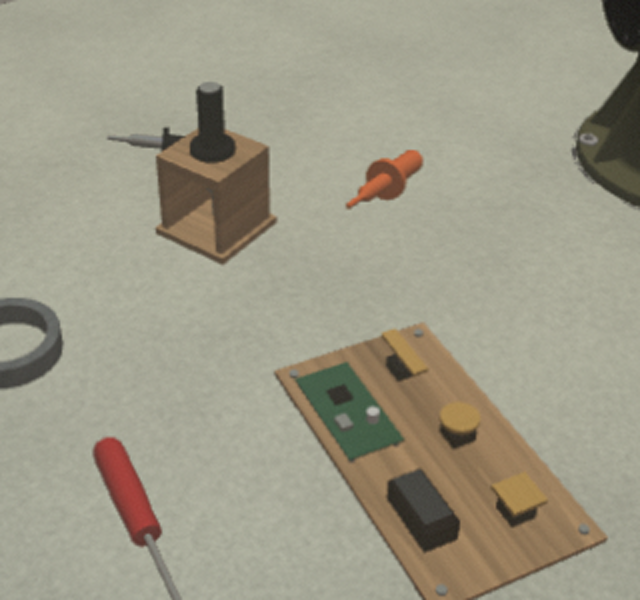

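View pics/t2.png

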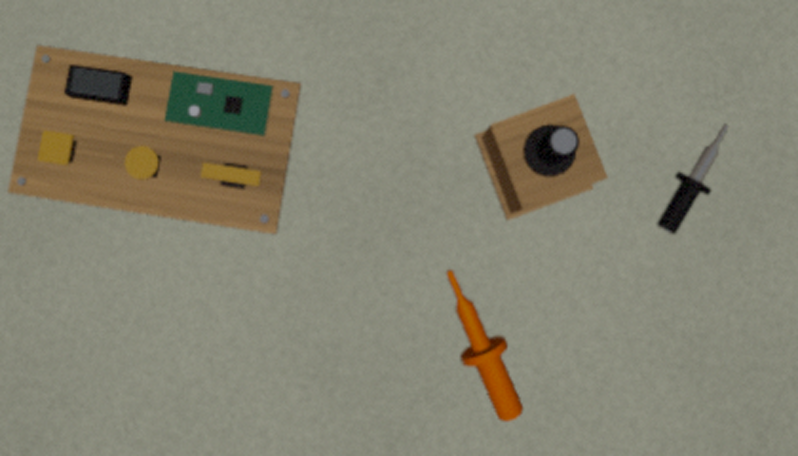

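Probe-like things: an upright black one in the stand, scene (285,187) / top (410,237); an orange one lying, top (379,348); and a small black/grey one lying, top (483,259). The upright one is the one meant: it isn't orange, it's the larger of the other two, and it hangs in the stand. The enlarged crops confirm this. The sled row at the top reads square (149,240), round (195,245), strip (244,254).

```bash
cat >> h.py <<'E'
def brass(im,at,r=22,name=None):
    h=cv2.cvtColor(im,cv2.COLOR_RGB2HSV).astype(int)
    m=((h[...,1]>165)&(h[...,0]>14)&(h[...,0]<30)&(h[...,2]>90)).astype(np.uint8)
    n,l,s,c=cv2.connectedComponentsWithStats(m)
    k=[i for i in range(1,n) if s[i,4]>40 and np.hypot(*(c[i]-at))<r]
    if not k: return None
    i=max(k,key=lambda i:s[i,4]); return c[i],s[i,4],l==i
E
python3 - <<'E'
from h import *
s=cv2.imread('pics/scene.png')[:,:,::-1].copy();t=cv2.imread('pics/top.png')[:,:,::-1].copy()
cs,ct=cam("scene"),cam("top")
for q,a,b in(("round",(410,329),(195,245)),("square",(438,368),(149,239)),("strip",(382,297),(242,252))):
    A=brass(s,a);B=brass(t,b)
    print(q,A and A[:2],B and B[:2])
    if A and B: print(np.round(tri([ray(cs,A[0]),ray(ct,B[0])]),4).tolist() if 0 else tri([ray(cs,A[0]),ray(ct,B[0])]),onz(cs,A[0],.042),onz(ct,B[0],.042))
print("probe top",tri([ray(cs,(284.7,163.8)),ray(ct,(416.8,234.2))]),onz(cs,(284.7,163.8),.165),onz(ct,(416.8,234.2),.165))
# collar: top-view crop (550,150), scene (212,146)
print("collar",tri([ray(cs,(286,193)),ray(ct,(409.5,239))]))
print(ctrl.camera_model("wrist"))
E
```

```text
round None (array([194.23893805, 244.92477876]), np.int32(226))
square None (array([148.72762646, 237.14007782]), np.int32(257))
strip None (array([241.24229075, 251.24669604]), np.int32(227))
probe top (array([ 0.50888312, -0.19712664,  0.16579608]), [np.float64(0.0006892318359626373), np.float64(0.0006892318359627033)]) [ 0.50774387 -0.19774048  0.165     ] [ 0.50953297 -0.19771442  0.165     ]
collar (array([ 0.50906193, -0.19715009,  0.10013256]), [np.float64(0.0007039508968884153), np.float64(0.0007039508968885248)])
{'intrinsics': array([[338.01681075,   0.        , 315.78877469],
       [  0.        , 338.01681075, 239.49589318],
       [  0.        ,   0.        ,   1.        ]]), 'k1': -0.04347105249144641, 'tool_from_camera': array([[ 1.63629014e-03, -9.59280799e-01, -2.82449413e-01,
         8.34421137e-02],
       [ 9.99998472e-01,  1.39570425e-03,  1.05298625e-03,
         7.03959570e-04],
       [-6.15893639e-04, -2.82450704e-01,  9.59281617e-01,
        -1.78442067e-01],
       [ 0.00000000e+00,  0.00000000e+00,  0.00000000e+00,
         1.00000000e+00]])}
```

Stand probe measured at (0.509, -0.197), top at 0.166 (0.165 expected) and collar at 0.100 (0.095–0.103), so it agrees with the text. First I move over the sled for a closer look.

Request:
step_arm([
  [[-1.5,-0.9,-0.4,0,0,-0.5],[-3,-1.8,-0.8,0,0,-1],[-4.5,-2.6,-1.2,0,0,-1.5],[-6,-3.5,-1.6,0,0,-2],[-7.3,-4.3,-1.8,0,0,-2.5],[-8.6,-5,-2,0,0,-3],[-9.8,-5.7,-2.2,0,0,-3.31],[-10.8,-6.3,-2.5,0,0,-3.31]],
], grip=1)

```text
time_s: 1.57
ee_pos: [0.3972, 0.2648, 0.2714]
eef_rot: [3.141, 0.0, -3.139]
force: [0.8, 0.2, -0.3]
grip_width: 0.0942
grip_force: 0.0
```

Request:
step_arm([
  [[-0.9,-1.3,0,0,0,0],[-0.9,-1.3,0,0,0,0],[-0.9,-1.3,0,0,0,0],[-0.9,-1.3,0,0,0,0],[-0.9,-1.3,0,0,0,0]],
])

```text
time_s: 1.98
ee_pos: [0.4227, 0.2286, 0.271]
eef_rot: [3.141, -0.0, -3.141]
force: [0.6, -0.5, 1.3]
grip_width: 0.0944
grip_force: 0.0
```

```bash
python3 - <<'E'
from h import *
o=ctrl.get_obs();im=ctrl.camera("wrist");save(im,"w1");c=cam("wrist",o);print(o["ee_pos"],o["eef_rot"],o["joint_vel"])
for q,X in(("round",(.515,.18,.042)),("square",(.531,.27,.042)),("strip",(.497,.095,.042))):
    g=proj(c,np.array(X));B=brass(im,g,40)
    r=ctrl.masks_of(q+"_terminal","wrist")
    print(q,g,B and (B[:2],onz(c,B[0],.042)),[(np.round(x["at"]),round(x["confidence"],2),onz(c,x["at"],.042).round(4)) for x in r[:3]])
E
```

```text
[0.42270883 0.22861895 0.27099976] [ 3.14145580e+00 -2.25749261e-04 -3.14057134e+00] [ 0.01293115 -0.0011872  -0.00037055 -0.00018506 -0.00136906 -0.00482053]
round [277.24073587 280.17563198] None [(array([277., 280.]), 0.97, array([0.5145, 0.1792, 0.042 ]))]
square [345.88720649 291.53200544] None [(array([345., 290.]), 0.64, array([0.5291, 0.2693, 0.042 ]))]
strip [211.20127834 267.03092024] None [(array([212., 268.]), 0.77, array([0.4982, 0.0963, 0.042 ]))]
```

View pics/w1.png

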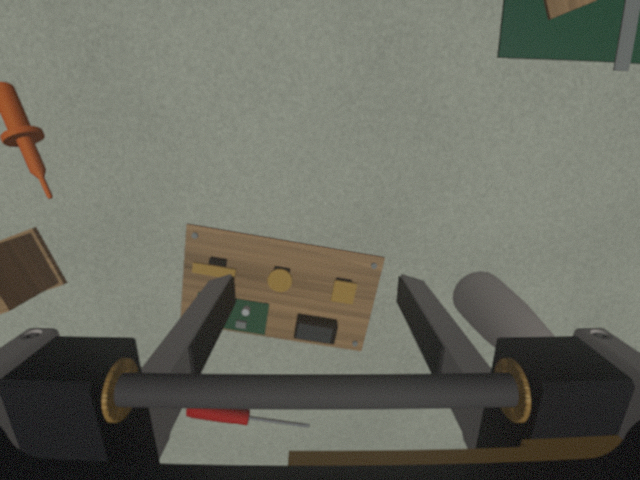

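The view shows round (277,280), square (345,290) and strip (212,268) in the wrist image, giving (0.5145, 0.179), (0.529, 0.269) and (0.498, 0.096). Neighbours are 91 and 84 mm apart, which fits. Now over to the probe.

Request:
step_arm([
  [[-0.3,-1.3,0,0,0,0],[-0.6,-2.6,0,0,0,0],[-0.9,-3.9,0,0,0,0],[-1.2,-5.2,0.2,0,0,0],[-1.4,-6.5,0.4,0,0,0],[-1.6,-7.8,0.5,0,0,0],[-1.8,-9.1,0.6,0,0,0],[-2,-10.4,0.7,0,0,0]],
])

```text
time_s: 2.85
ee_pos: [0.4833, -0.0858, 0.25]
eef_rot: [-3.142, 0.0, -3.141]
force: [0.9, 0.5, 0.2]
grip_width: 0.094
grip_force: 0.0
```

Request:
step_arm([
  [[-0.4,-1.2,0,0,0,0],[-0.7,-2.4,0,0,0,0],[-0.8,-3.2,0,0,0,0],[-0.8,-3.2,0,0,0,0],[-0.8,-3.2,0,0,0,0],[-0.8,-3.2,0,0,0,0]],
])

```text
time_s: 3.35
ee_pos: [0.5073, -0.1795, 0.25]
eef_rot: [3.141, -0.0, -3.141]
force: [-0.4, 0.1, 0.8]
grip_width: 0.0942
grip_force: 0.0
```

```bash
python3 - <<'E'
from h import *
o=ctrl.get_obs();im=ctrl.camera("wrist");save(im,"w2");c=cam("wrist",o);print(o["ee_pos"],o["eef_rot"])
for r in ctrl.masks_of("probe","wrist")[:3]: print(r["at"],r["confidence"])
print(proj(c,np.array([.509,-.197,.165])),proj(c,np.array([.509,-.197,.103])))
E
```

```text
[ 0.50734187 -0.17945981  0.24997086] [ 3.14129527e+00 -2.46316348e-04 -3.14107279e+00]
[182.0, 183.1] 0.9
[298.1, 231.1] 0.67
[292.82612352 247.9091066 ] [296.80370847 228.80885373]
```

View pics/w2.png

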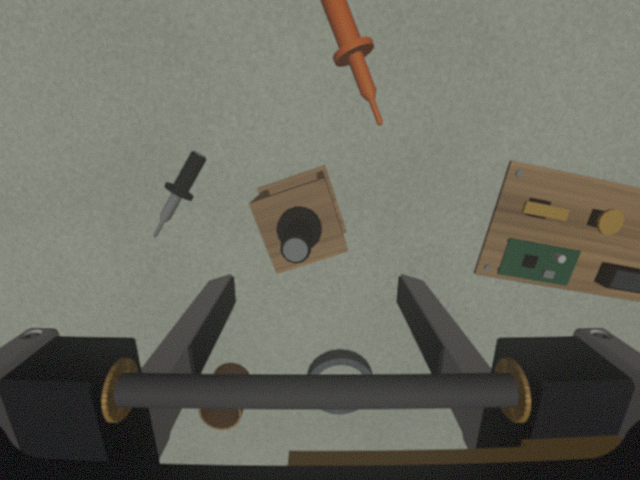

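Probe top seen at (295,249) and collar at (299,229), within 2 px of the prediction. I refine the target to (0.509, -0.196), descend and grip.

Request:
step_arm([
  [[-0.05,-0.55,0,0,0,0],[-0.05,-0.55,1,0,0,0],[-0.05,-0.55,2,0,0,0],[-0.05,-0.55,2.9,0,0,0],[-0.05,-0.55,3.7,0,0,0],[-0.05,-0.55,4.3,0,0,0],[-0.05,-0.55,4.3,0,0,0],[-0.05,-0.55,4.3,0,0,0]],
])

```text
time_s: 4.12
ee_pos: [0.5089, -0.1961, 0.1213]
eef_rot: [3.141, -0.001, -3.141]
force: [0.3, 0.8, 1.5]
grip_width: 0.094
grip_force: 0.0
```

Request:
step_arm([
  [[0,0,0,0,0,0],[0,0,0,0,0,0],[0,0,0,0,0,0],[0,0,0,0,0,0],[0,0,0,0,0,0],[0,0,0,0,0,0],[0,0,0,0,0,0],[0,0,0,0,0,0]],
], grip=0.2, squeeze=30)

```text
time_s: 4.78
ee_pos: [0.5088, -0.197, 0.1211]
eef_rot: [-3.142, 0.0, 3.141]
force: [-0.1, -0.4, -1.6]
grip_width: 0.0439
grip_force: 0.0
```

Request:
step_arm([
  [[0,0,0,0,0,0],[0,0,0,0,0,0],[0,0,0,0,0,0],[0,0,0,0,0,0],[0,0,0,0,0,0],[0,0,0,0,0,0],[0,0,0,0,0,0],[0,0,0,0,0,0]],
], grip=0)

```text
time_s: 5.45
ee_pos: [0.5088, -0.1969, 0.121]
eef_rot: [-3.142, -0.0, 3.141]
force: [-0.1, 0.4, -1.1]
grip_width: 0.0254
grip_force: 30.0
```

Request:
step_arm([
  [[0,0,-0.3,0,0,0],[0,0,-0.8,0,0,0],[0,0,-1.4,0,0,0],[0,0,-2,0,0,0],[0,0,-2.7,0,0,0],[0,0,-3.4,0,0,0],[0,0,-4.1,0,0,0],[0,0,-4.1,0,0,0]],
])

```text
time_s: 6.12
ee_pos: [0.5098, -0.1974, 0.2488]
eef_rot: [-3.139, 0.006, 3.141]
force: [0.3, -0.0, -0.9]
grip_width: 0.0257
grip_force: 30.0
```

Request:
step_arm([
  [[0,0.5,0,0,0,0],[0,1.5,0,0,0,0],[0,2.8,0,0,0,0],[0,4.1,0,0,0,0],[0,5.4,0,0,0,0],[0,6.5,0,0,0,0],[0,7,0,0,0,0],[0,7,0,0,0,0]],
])

```text
time_s: 6.78
ee_pos: [0.5084, 0.0158, 0.2436]
eef_rot: [3.141, -0.001, -3.138]
force: [0.5, -0.2, -1.5]
grip_width: 0.0254
grip_force: 30.0
```

```bash
python3 - <<'E'
from h import *
o=ctrl.get_obs();p=o["ee_pos"];print(p,o["grip_width"],o["grip_force"],o["time_s"])
R=[]
outs=[]
for n in("scene","top"):
    im=ctrl.camera(n);c=cam(n)
    for r in ctrl.place_of("probe",n)[:4]:
        print(n,r["at"],r["confidence"])
    g=proj(c,p+[0,0,-.106]);print(n,"expected tip",g)
    x,y=np.clip(g.astype(int),[65,65],[574,414]);outs.append(cv2.resize(im[y-65:y+65,x-65:x+65],None,fx=3,fy=3,interpolation=2));print(x-65,y-65)
save(np.hstack(outs),"held")
E
```

```text
[0.50844481 0.01580165 0.24361997] 0.025369762301600894 29.996970891952515 6.7833
scene [350.5, 230.9] 0.88
scene [352.4, 225.2] 0.56
scene [233.4, 187.1] 0.48
scene expected tip [351.78214086 228.60138387]
286 163
top [358.9, 297.4] 0.91
top [500.7, 226.8] 0.68
top expected tip [278.98979671 240.73533156]
213 175
```

View pics/held.png

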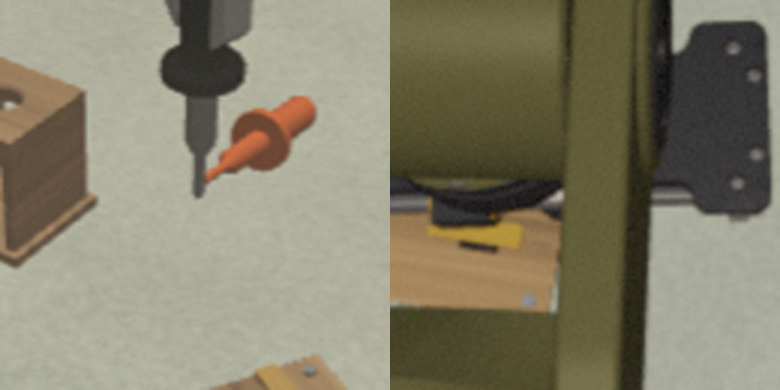

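The scene crop shows the tip at full-image (352,228), where an upright centred grasp predicts (352,229), so the probe is held true. Next, the round terminal.

Request:
step_arm([
  [[0,1,0,0,0,0],[-0.1,2.2,0,0,0,0],[-0.2,3.4,0,0,0,0],[-0.2,4.5,0,0,0,0],[-0.2,5.2,0,0,0,0],[-0.2,5.44,0.5,0,0,0],[-0.2,5.44,1.2,0,0,0],[-0.2,5.44,1.8,0,0,0]],
])

```text
time_s: 7.65
ee_pos: [0.5151, 0.1757, 0.1889]
eef_rot: [-3.141, -0.0, 3.141]
force: [0.5, -0.6, -1.2]
grip_width: 0.0252
grip_force: 30.0
```

Request:
step_arm([
  [[0,0,0.2,0,0,0],[0,0,0.4,0,0,0],[0,0,0.5,0,0,0],[0,0,0.5,0,0,0],[0,0,0.5,0,0,0]],
])

```text
time_s: 8.07
ee_pos: [0.5153, 0.1761, 0.1758]
eef_rot: [3.141, 0.001, 3.141]
force: [0.4, -0.5, -0.3]
grip_width: 0.0256
grip_force: 30.0
```

```bash
python3 - <<'E'
from h import *
o=ctrl.get_obs();p=o["ee_pos"];print(p,o["force"],o["time_s"])
outs=[]
im=ctrl.camera("scene");c=cam("scene");im2=ctrl.camera("wrist");c2=cam("wrist",o)
for i,cc in((im,c),(im2,c2)):
    g=proj(cc,p+[0,0,-.106]);x,y=np.clip(g.astype(int),[65,65],[574,414]);print(g,x-65,y-65)
    outs.append(cv2.resize(i[y-65:y+65,x-65:x+65],None,fx=3,fy=3,interpolation=2))
for X in((.5145,.179,.042),(.529,.269,.042)): print(proj(c,np.array(X)))
save(np.hstack(outs),"round")
E
```

```text
[0.51528619 0.17607983 0.17584224] [ 0.42683588 -0.50518676 -0.26369937] 8.0667
[408.92858731 313.71218336] 343 248
[314.33398647 238.64352752] 249 173
[408.86978794 327.05881186]
[442.18600275 366.7173007 ]
```

View pics/round.png

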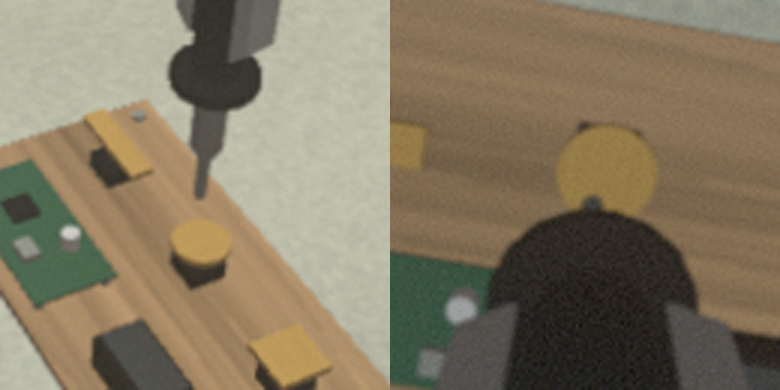

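```bash
python3 - <<'E'
from h import *
o=ctrl.get_obs();c=cam("scene");c2=cam("wrist",o);ct=cam("top")
print("round scene",onz(c,(410,328.3),.042),"wrist",onz(c2,(321.3,230),.042),"top",onz(ct,(194.2,244.9),.042), tri([ray(c,(410,328.3)),ray(c2,(321.3,230)),ray(ct,(194.2,244.9))]))
print("tip wrist",onz(c2,(249+202/3,173+204/3),.0698))
print("square scene",onz(c,(439.3,366.7),.042),"top",onz(ct,(148.9,237.5),.042),"\ntop at crop",onz(ct,(120+57/1.9,160+148/1.9),.042))
E
```

```text
round scene [0.51487267 0.1821011  0.042     ] wrist [0.5147895  0.18282016 0.042     ] top [0.51598819 0.18070078 0.042     ] (array([0.51525019, 0.18191011, 0.04157472]), [np.float64(0.0005669661685078044), np.float64(0.0009788980186332466), np.float64(0.0013172192506436158)])
tip wrist [0.51740272 0.17799871 0.0698    ]
square scene [0.53248354 0.26646353 0.042     ] top [0.53181512 0.26486564 0.042     ] 
top at crop [0.53103216 0.26279367 0.042     ]
```

Three views agree on the round plate at (0.515, 0.182, 0.0416). The tip is at about (0.516, 0.177), so I shift 5.5 mm in y and descend.

Request:
step_arm([
  [[0,0.1,0.1,0,0,0],[0,0.18,0.3,0,0,0],[0,0.18,0.55,0,0,0],[0,0.18,0.75,0,0,0],[0,0.18,0.9,0,0,0],[0,0.18,1.03,0,0,0],[0,0.18,1.03,0,0,0],[0,0.18,1.03,0,0,0]],
])

```text
time_s: 8.83
ee_pos: [0.5149, 0.1817, 0.1442]
eef_rot: [-3.142, -0.0, 3.141]
force: [-1.4, 0.5, 1.5]
grip_width: 0.0254
grip_force: 30.0
```

Request:
step_arm([
  [[0,0,0,0,0,0],[0,0,0,0,0,0],[0,0,0,0,0,0],[0,0,0,0,0,0],[0,0,0,0,0,0],[0,0,0,0,0,0],[0,0,0,0,0,0],[0,0,0,0,0,0]],
])

```text
time_s: 9.5
ee_pos: [0.5149, 0.1817, 0.1442]
eef_rot: [-3.142, 0.0, 3.141]
force: [-1.2, -0.5, 1.5]
grip_width: 0.0252
grip_force: 30.0
```

Request:
step_arm([
  [[0,0,0,0,0,0],[0,0,0,0,0,0],[0,0,0,0,0,0],[0,0,0,0,0,0],[0,0,0,0,0,0],[0,0,0,0,0,0]],
])

```text
time_s: 10.0
ee_pos: [0.5149, 0.1817, 0.1442]
eef_rot: [-3.142, 0.0, 3.141]
force: [-0.5, -1.1, 1.7]
grip_width: 0.0255
grip_force: 30.0
```

```bash
python3 - <<'E'
from h import *
o=ctrl.get_obs();p=o["ee_pos"];print(o["force"],o["time_s"])
f=np.mean([ (ctrl.camera("scene"),ctrl.get_obs()["force"])[1] for _ in range(4)],0);print(f)
outs=[]
im=ctrl.camera("scene");c=cam("scene");im2=ctrl.camera("wrist");c2=cam("wrist",o)
for i,cc in((im,c),(im2,c2)):
    g=proj(cc,p+[0,0,-.106]);x,y=np.clip(g.astype(int),[65,65],[574,414]);print(g,x-65,y-65)
    outs.append(cv2.resize(i[y-65:y+65,x-65:x+65],None,fx=3,fy=3,interpolation=2))
save(np.hstack(outs),"round2")
E
```

```text
[-0.45922262 -1.06746348  1.66058363] 10.0
[-0.97843866  0.23480229  0.99539298]
[409.58333583 329.82861079] 344 264
[314.36437592 238.75580712] 249 173
```

View pics/round2.png

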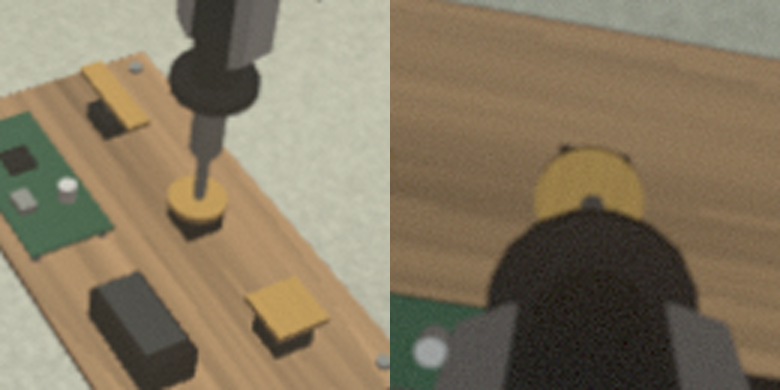

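Both crops show the tip at the middle of the round plate, which is pressed down, and it has been held for over a second. Square next, offset (+16, +84) mm from the round.

Request:
step_arm([
  [[0,0,-0.4,0,0,0],[0,0,-1,0,0,0],[0,0.2,-1.3,0,0,0],[-0.2,1,-1.3,0,0,0],[-0.4,1.9,-1.3,0,0,0],[-0.54,2.6,-1.3,0,0,0],[-0.54,2.8,-1.3,0,0,0],[-0.54,2.8,-1.3,0,0,0]],
])

```text
time_s: 10.97
ee_pos: [0.5308, 0.2671, 0.1825]
eef_rot: [-3.141, -0.0, -3.14]
force: [-0.7, -1.5, -0.5]
grip_width: 0.0254
grip_force: 30.0
```

Request:
step_arm([
  [[0,0,0.2,0,0,0],[0,0,0.5,0,0,0],[0,0,0.8,0,0,0],[0,0,1,0,0,0],[0,0,1.15,0,0,0],[0,0,1.3,0,0,0],[0,0,1.3,0,0,0],[0,0,1.3,0,0,0]],
])

```text
time_s: 11.63
ee_pos: [0.5312, 0.2655, 0.1443]
eef_rot: [-3.141, 0.0, 3.141]
force: [-0.2, -1.6, 0.2]
grip_width: 0.0255
grip_force: 30.0
```

Request:
step_arm([
  [[0,0,0,0,0,0],[0,0,0,0,0,0],[0,0,0,0,0,0],[0,0,0,0,0,0],[0,0,0,0,0,0],[0,0,0,0,0,0],[0,0,0,0,0,0],[0,0,0,0,0,0]],
])

```text
time_s: 12.3
ee_pos: [0.5311, 0.2657, 0.1442]
eef_rot: [3.142, 0.0, 3.141]
force: [1.1, -0.5, 1.7]
grip_width: 0.0255
grip_force: 30.0
```

```bash
python3 - <<'E'
from h import *
o=ctrl.get_obs();p=o["ee_pos"];print(p,o["time_s"])
f=np.mean([ (ctrl.camera("scene"),ctrl.get_obs()["force"])[1] for _ in range(6)],0);print(f)
outs=[]
im=ctrl.camera("scene");c=cam("scene");im2=ctrl.camera("wrist");c2=cam("wrist",o)
for i,cc in((im,c),(im2,c2)):
    g=proj(cc,p+[0,0,-.106]);x,y=np.clip(g.astype(int),[65,65],[574,414]);print(g,x-65,y-65)
    outs.append(cv2.resize(i[y-65:y+65,x-65:x+65],None,fx=3,fy=3,interpolation=2))
save(np.hstack(outs),"sq")
E
```

```text
[0.53113229 0.26571207 0.14419889] 12.3
[-0.38358264 -1.04137707  1.34733798]
[439.26537866 367.64772635] 374 302
[314.36355812 238.75390481] 249 173
```

View pics/sq.png

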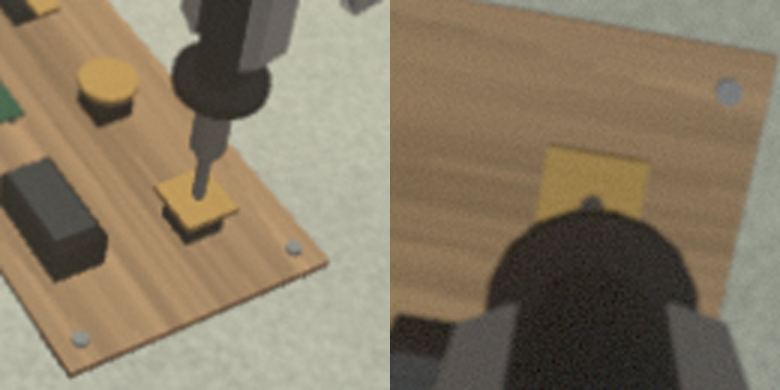

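The tip is at the middle of the square plate at crop (200,195), upright, held 1.2 s. Lift and return to the stand.

Request:
step_arm([
  [[0,0,-0.6,0,0,0],[0,0,-1.6,0,0,0],[0,-0.1,-2.7,0,0,0],[0,-0.6,-3.4,0,0,0],[0.1,-1.6,-3.53,0,0,0],[0.2,-2.8,-3.53,0,0,0],[0.4,-4,-3.53,0,0,0],[0.5,-5.2,-3.53,0,0,0]],
])

```text
time_s: 13.37
ee_pos: [0.5153, 0.1085, 0.2499]
eef_rot: [3.141, -0.0, -3.141]
force: [0.2, 0.3, 0.3]
grip_width: 0.0254
grip_force: 30.0
```

Request:
step_arm([
  [[0,-1.2,0,0,0,0],[0.1,-2.4,0,0,0,0],[0.2,-3.6,0,0,0,0],[0.2,-4.8,0,0,0,0],[0.2,-6,0,0,0,0],[0.2,-7.2,0,0,0,0],[0.2,-8.2,0,0,0,0],[0.2,-9,0,0,0,0]],
])

```text
time_s: 14.03
ee_pos: [0.5096, -0.1625, 0.2498]
eef_rot: [3.141, -0.0, 3.14]
force: [0.1, 0.2, -1.8]
grip_width: 0.0255
grip_force: 30.0
```

Request:
step_arm([
  [[0,-0.6,0,0,0,0],[0,-1,0,0,0,0],[0,-1,0,0,0,0],[0,-1,0,0,0,0]],
])

```text
time_s: 14.37
ee_pos: [0.51, -0.19, 0.2498]
eef_rot: [3.141, -0.0, 3.141]
force: [-0.0, 0.7, -0.6]
grip_width: 0.0251
grip_force: 30.0
```

Request:
step_arm([
  [[0.04,-0.23,0,0,0,0],[0.04,-0.23,0.4,0,0,0],[0.04,-0.23,0.9,0,0,0],[0.04,-0.23,1.4,0,0,0],[0.04,-0.23,1.9,0,0,0],[0.04,-0.23,2.3,0,0,0],[0.04,-0.23,2.5,0,0,0],[0.04,-0.23,2.5,0,0,0]],
])

```text
time_s: 15.03
ee_pos: [0.5085, -0.1965, 0.1741]
eef_rot: [3.141, -0.002, -3.141]
force: [0.0, 0.7, -0.5]
grip_width: 0.0255
grip_force: 30.0
```

```bash
python3 - <<'E'
from h import *
o=ctrl.get_obs();p=o["ee_pos"];print(p,o["force"],o["time_s"])
im=ctrl.camera("scene");save(cv2.resize(im[130:250,220:340],None,fx=4,fy=4,interpolation=2),"ins")
E
```

```text
[ 0.50850672 -0.19647215  0.17405127] [ 0.02056448  0.71175217 -0.52689527] 15.0333
```

View pics/ins.png

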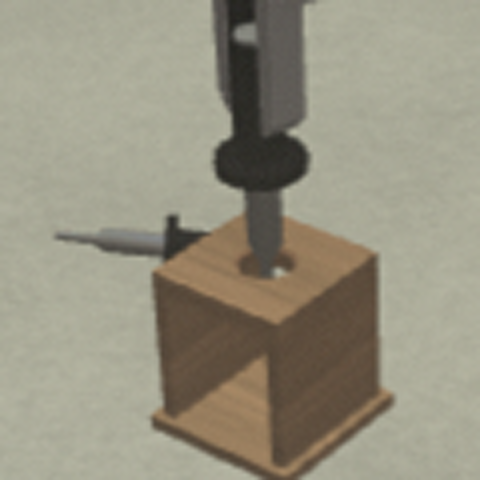

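The needle is inside the hole at crop (267,265), with the probe upright. Continue down.

Request:
step_arm([
  [[0,0,0.3,0,0,0],[0,0,0.6,0,0,0],[0,0,0.9,0,0,0],[0,0,1.2,0,0,0],[0,0,1.45,0,0,0],[0,0,1.62,0,0,0],[0,0,1.74,0,0,0],[0,0,1.74,0,0,0]],
])

```text
time_s: 15.75
ee_pos: [0.5086, -0.1971, 0.122]
eef_rot: [3.141, -0.001, 3.141]
force: [0.8, 0.7, -1.4]
grip_width: 0.0254
grip_force: 30.0
```

Request:
step_arm([
  [[0,0,0,0,0,0],[0,0,0,0,0,0]],
])

```text
time_s: 15.92
ee_pos: [0.509, -0.1973, 0.1233]
eef_rot: [-3.141, 0.001, 3.141]
force: [-0.8, -0.4, -1.0]
grip_width: 0.0258
grip_force: 30.0
```

Request:
step_arm([
  [[0,0,0.03,0,0,0],[0,0,0.05,0,0,0],[0,0,0.05,0,0,0],[0,0,0.05,0,0,0]],
])

```text
time_s: 16.25
ee_pos: [0.5088, -0.1972, 0.1214]
eef_rot: [-3.142, 0.0, 3.141]
force: [0.0, -0.1, -1.0]
grip_width: 0.0256
grip_force: 30.0
```

Request:
step_arm([
  [[0,0,0,0,0,0],[0,0,0,0,0,0],[0,0,0,0,0,0],[0,0,0,0,0,0],[0,0,0,0,0,0],[0,0,0,0,0,0],[0,0,0,0,0,0],[0,0,0,0,0,0]],
], grip=1)

```text
time_s: 16.92
ee_pos: [0.5088, -0.1972, 0.1213]
eef_rot: [-3.142, -0.0, 3.141]
force: [-0.2, 0.4, 0.4]
grip_width: 0.0753
grip_force: 0.0
```

Request:
step_arm([
  [[0,0,0,0,0,0],[0,0,0,0,0,0],[0,0,0,0,0,0],[0,0,0,0,0,0],[0,0,0,0,0,0],[0,0,0,0,0,0],[0,0,0,0,0,0],[0,0,0,0,0,0]],
])

```text
time_s: 17.58
ee_pos: [0.5088, -0.1972, 0.1214]
eef_rot: [-3.142, 0.0, 3.141]
force: [0.4, -0.3, 0.2]
grip_width: 0.094
grip_force: 0.0
```

Request:
step_arm([
  [[0,0,-0.5,0,0,0],[0,0,-1.2,0,0,0],[0,0,-2,0,0,0],[0,0,-3,0,0,0],[0,0,-4,0,0,0],[0,0,-5,0,0,0],[0,0,-5,0,0,0],[0,0,-5,0,0,0]],
])

```text
time_s: 18.25
ee_pos: [0.5092, -0.1974, 0.2726]
eef_rot: [-3.14, 0.003, 3.141]
force: [-0.5, -0.5, -2.2]
grip_width: 0.0941
grip_force: 0.0
```

```bash
python3 - <<'E'
from h import *
im=ctrl.camera("scene");a=cv2.imread("pics/scene.png")[:,:,::-1]
print(np.abs(im[155:250,270:330].astype(int)-a[155:250,270:330]).mean())
save(cv2.resize(np.hstack([a[130:260,220:340],im[130:260,220:340]]),None,fx=3,fy=3,interpolation=2),"end")
E
```

```text
1.6714619883040935
```

View pics/end.png

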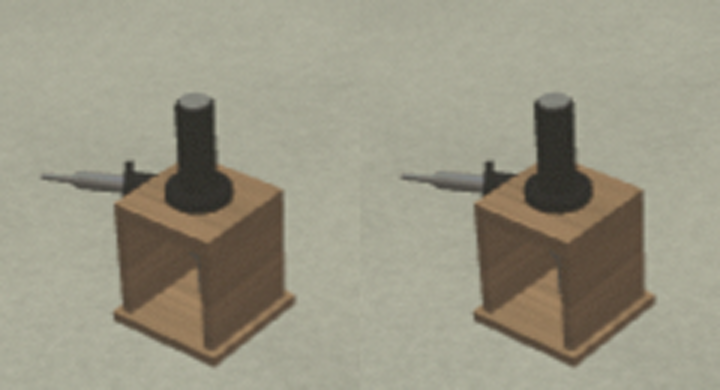

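The probe hangs exactly as at the start and the gripper is clear.

```bash
python3 -c "
from station import ctrl
print(ctrl.hand_in())"
```

```text
the job is handed in; nothing more can be done
None
```

The probe rested on the middle of the round terminal, then on the middle of the square one, for over a second each. It stayed well above the strip, now hangs upright in its stand again, and the job was handed in at about 18 s; no verdict was returned.

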